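Slide the titration plate out over the end of the bench shelf

ROBOT

A 6-joint arm with a two-finger parallel gripper is mounted at the origin on the work surface. World frame = base frame: x ahead of the robot, y to its left, z up, the work surface at z = 0. Lengths are in mm, angles in rad, forces in N, time in s.
With the tool pointing down it reaches from about 300 to 875 mm from the base axis. Payload 6.4 kg.
Tool frame: the origin (TCP) lies at the very end of the fingers, on their centre line; the grasp point (between the pads) lies 19 mm behind it; z points along the fingers, y is the direction in which the jaws open and shut (so a half turn about z gives the same grasp; the last joint's range is limited). The gripper opens to 85 mm and grips with 20 to 120 N. Pads are 22 mm wide; open, the fingers measure 114 mm over their backs; the gripper's body (76 mm by 85 mm) begins 54 mm behind the grasp point. The pads swing forward as they close: fully open they stand 13 mm farther back than shut.
Start: joints at [-1.353, 0.181, 1.607, -0, 1.354, -0.206], TCP at [236.473, -524.139, 231.288] pointing down, gripper open.
Joint ranges: [-2.99, 2.99], [-0.89, 2.07], [0.3, 2.58], [-1.14, 4.28], [0, 2.63], [-3.12, 3.12]. Speed limits (rad/s): [2.57, 2.57, 3.01, 3.14, 3.14, 3.14].

INTERFACE

Orientations are given as a rotation vector (axis times angle).
In Python, from workcell import * gives the robot as it stands. The module is installed in compiled form; this text tells all that it offers.
- The arm moves only by the shell command python3 -m pendant 'ROWS'. ROWS is JSON, a list of rows, each an object of numbers: "ax", "ay", "az": the turn, a rotation vector about the tool's x, y, z in degrees; "x", "y", "z": the shift along the tool's x, y, z in m; "fingers": the finger opening in m, from 0 to 0.0854. In form: [{"ax": .., "ay": .., "az": .., "x": .., "y": .., "z": .., "fingers": ..}, ...]. A call has 1 to 10 rows; each row shifts and turns the commanded pose from where the row before left it, along the tool's axes as they then stand; what a row does not reach is not made up. A row lasts 1/8 s, in which the tool goes at most 62.5 mm and 10.7 degrees, less where a joint would pass 70% of its speed; a pose out of reach is approached as far as the arm can. A call with a gripper value outside its range is refused whole. The fingers move at their own pace and stop on an object; the grip force is fixed at half the most. Time passes only in rows, so rows that do not move let the fingers close. It gives the time, the measured TCP pose, the force and the opening at its end, in the units of the state.
- get_obs(): the state, without advancing time (a new reading comes with each control period).
- camera(name): name is "scene" or "top"; returns a dict with "image" (480x640x3 uint8, red, green, blue), "depth" (480x640 float32, mm along the optical axis (not along the pixel's ray), 0 where there is no reading), "intrinsics" (3x3 intrinsics, pixels), "distortion" ([k1, k2, p1, p2, k3] as OpenCV has them; the pictures are not rectified), "R" (3x3) and "t" (3): a world point X has camera coordinates R X + t. Camera axes: x right, y down, z forward; pixel columns grow to the right and rows downward; lengths in mm; the calibration is good to about 2 mm. A picture is of the moment at which its call begins.
- finish_job(): hands the job in, once; it reports no verdict.
Trained networks look in the newest picture that a camera, given by its name, has taken for a name from the list of things; names that differ only in an ending like _2 or _b are one class to them, and where a whole thing is asked for, a point or a joint stands for the part that bears it (a point fixed in the world has none). Each returns a list of dicts, best first, with "conf" (0 to 1); they miss things now and then, are a little off and sometimes report something else, mostly with a low value. They report only what shows in the picture. A call takes as long as a camera call.
- regions_of(camera, label): "pixels" (480x640 bool, what is visible of it) and "rect" ([left, top, width, height] in pixels, round what is visible of it).
The state is a dict: "clock": time; "q": joint angles; "dq": joint speeds; "tau": joint torques, N m; "tool_pos": TCP position; "eef_rot": TCP orientation; "force": force on the tool from outside, world axes, zero at the start; "moment": the same for the moment, N m; "width": finger opening in mm.
Only numpy, scipy, OpenCV 4.12 (cv2) and the standard library are available. Lean on these libraries where they do the work, as an engineer would, in place of code of your own. Each camera call takes 0.05 s, during which the arm holds its last target.

TASK

The thin white titration plate has been left askew on the low steel bench shelf, where it lies too flat to get hold of. With the fingertips, first push it back square against the shelf's rear upstand, then slide it along the upstand until about 40 mm of it sticks out past the end of the shelf nearest the magnetic stirrer, and leave it lying there, still square against the upstand, with its edge free for the analyst's thumb. Only push it: do not pick it up or tip it, and leave everything else where it stands.

Things in the scene. Friction and masses are not known exactly. Their poses are not given: they have to be found in the camera images.
- shelf: Low fixed shelf of folded stainless steel: 170 mm deep (x), 440 mm long (y), flat top 70 mm above the bench. An upstand 16 mm high runs along its whole rear edge, inner face at x = +85 mm; the front (x = -85 mm) and both ends (y = +-220 mm) are open. Origin: on the bench under its middle; x points to the upstand, away from the robot, y along the shelf, z up. It stands up to 0.12 rad askew.
- plate: Loose opal-glass titration plate, plain white, 90 mm (x) by 160 mm (y) by 6 mm thick, about 0.2 kg, lying flat on the shelf near its middle, up to 0.2 rad askew to it and clear of the upstand. Origin: centre of its underside; x points to the long edge that faces the upstand, y along its length, z up. It slides freely, at about 1 N.
- plate_rear_left (a point): Corner of the same plate, at x = +45, y = +80 mm of its centre, 3 mm above its underside (the left end of its long edge facing the upstand, seen from the robot).
- plate_rear_right (a point): Corner of the same plate, at x = +45, y = -80 mm of its centre, 3 mm above its underside (the right end of its long edge facing the upstand).
- stirrer: Slim magnetic stirrer, fixed: a white box 180 mm (x) by 140 mm (y), 54 mm high, with a round steel top plate (58 mm high) and a small knob on its front; a glass beaker stands on it. It stands on the bench beyond one end of the shelf, about 110 mm clear of it; on different days it is at one end or the other. Origin: centre of its underside.
- beaker: Loose glass beaker, 68 mm across, 85 mm high, standing on the stirrer. Origin: centre of its underside. To be left alone.
- bottle: Loose wide-mouth plastic bottle without its cap, 86 mm across, 158 mm high, on the bench beyond the other end of the shelf. Origin: centre of its underside. To be left alone.
- cap: Loose ribbed screw cap, 62 mm across, 24 mm high, lying on the shelf at one front corner, just in front of the strip along the upstand that the plate takes up. Origin: centre of its underside. To be left alone.
- dish: Loose covered plastic Petri dish, 60 mm across, 15 mm high, lying on the shelf at the other front corner. Origin: centre of its underside. To be left alone.
- jar_a: Loose open glass jar, 76 mm across, 122 mm high, on the bench in front of the shelf. Origin: centre of its underside. To be left alone.
- jar_b: A second glass jar just like the first. To be left alone.
- lid: Loose black jar lid, 64 mm across, 15 mm high, on the bench in front of the shelf. Origin: centre of its underside. To be left alone.

How it is judged:
By the outcome, as a careful person would: the job done as asked, in the order asked, and still so for the second after the job is handed in, with the robot touching nothing.
It also fails if it takes over 58 s, if anything falls off the work surface, if the arm or the gripper's body presses on something with over 40 N, if the wrist force passes 120 N, or if a joint passes its speed limit or range.

## Working session

There is one attempt and no reset: what is moved stays moved. The work goes in short steps, Python scripts to look and compute and a shell command to move; the robot and the scene stay as the last step left them, time stands still between calls to the robot, and variables do not carry over. Pictures are saved under pics/ and viewed, and the job is handed in when it is done.

```bash
mkdir -p pics; python3 - <<'E'
from workcell import *
import cv2,numpy as np
o=get_obs(); print({k:np.round(v,3) for k,v in o.items()})
for n in("scene","top"):
    c=camera(n); cv2.imwrite(f"pics/{n}0.png",c["image"][:,:,::-1]); print(n,c["R"],c["t"],c["intrinsics"],c["distortion"])
E
```

```text
{'clock': np.float64(0.0), 'q': array([-1.353,  0.182,  1.608,  0.   ,  1.354, -0.206]), 'dq': array([ 0.   ,  0.   ,  0.   ,  0.   , -0.   ,  0.001]), 'tau': array([-1.0000e-03, -4.4488e+01, -3.5134e+01, -0.0000e+00,  9.0000e-03,
        0.0000e+00]), 'tool_pos': array([ 236.385, -523.554,  230.379]), 'eef_rot': array([-3.07, -0.66, -0.  ]), 'force': array([ 0.508, -0.467,  0.046]), 'moment': array([-0.057, -0.009,  0.089]), 'width': np.float64(85.767)}
scene [[ 0.90475128  0.42572356 -0.01358593]
 [ 0.30865061 -0.67726038 -0.66787213]
 [-0.29353011  0.60006485 -0.74415203]] [-461.16829527  -76.55653573 1465.81652629] [[589.7243012    0.         308.84242919]
 [  0.         589.7243012  238.85947438]
 [  0.           0.           1.        ]] [-0.07443947  0.          0.          0.          0.        ]
top [[ 0.01938621 -0.99929482  0.03215646]
 [-0.99269187 -0.02306977 -0.11845102]
 [ 0.11910933 -0.02962514 -0.99243908]] [ -3.06801647 488.49609433 933.84881716] [[443.7578582    0.         322.95544334]
 [  0.         443.7578582  235.98621654]
 [  0.           0.           1.        ]] [-0.05086929  0.          0.          0.          0.        ]
```

View pics/top0.png

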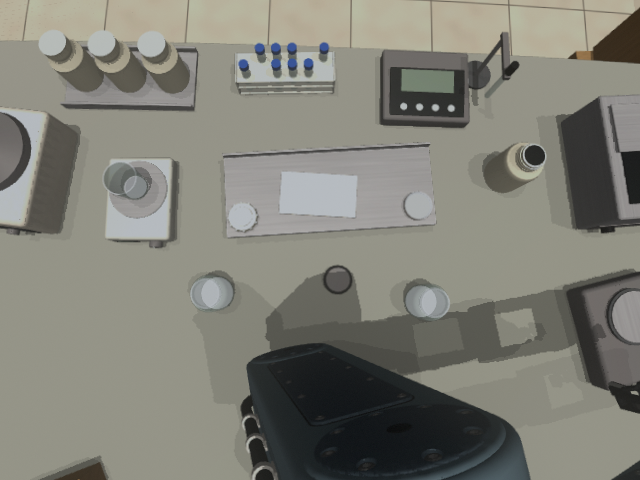

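View pics/scene0.png

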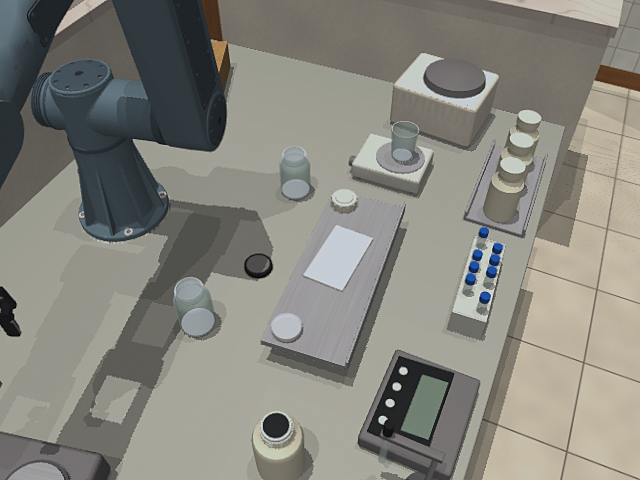

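The top picture shows the stirrer at (140,198), left of the shelf, so +y in the world. The plate is at (318,194), the cap at (242,216), the dish at (418,206), and the upstand runs along the rear from (224,155) to (430,146). Next I'll measure them.

```bash
cat > h.py <<'E'
from workcell import *
import cv2,numpy as np
np.set_printoptions(precision=2,suppress=True)
def onplane(c,px,z):
    px=np.asarray(px,float).reshape(-1,1,2)
    u=cv2.undistortPoints(px,c["intrinsics"],c["distortion"])[:,0]
    R=np.array(c["R"]);t=np.array(c["t"]); C=-R.T@t
    d=np.c_[u,np.ones(len(u))]@R
    s=(z-C[2])/d[:,2]
    return C+d*s[:,None]
def cloud(c,mask):
    v,u=np.nonzero(mask&(c["depth"]>0)); d=c["depth"][v,u]
    n=cv2.undistortPoints(np.c_[u,v].astype(float).reshape(-1,1,2),c["intrinsics"],c["distortion"])[:,0]
    P=np.c_[n,np.ones(len(n))]*d[:,None]
    return (P-np.array(c["t"]))@np.array(c["R"])
def proj(c,X):
    r,_=cv2.Rodrigues(np.array(c["R"]))
    return cv2.projectPoints(np.asarray(X,float).reshape(-1,1,3),r,np.array(c["t"]),c["intrinsics"],c["distortion"])[0][:,0]
def region(n,l):
    r=regions_of(n,l); return r[0] if r else None
def maskrect(c,m,z):
    cs,_=cv2.findContours(m.astype(np.uint8),cv2.RETR_EXTERNAL,cv2.CHAIN_APPROX_NONE)
    k=max(cs,key=len)[:,0].astype(float)
    W=onplane(c,k,z)[:,:2].astype(np.float32)
    return cv2.minAreaRect(W),W
E
python3 - <<'E'
from h import *
for n in("top","scene"):
    c=camera(n)
    for l,z in(("plate",76),("shelf",70),("cap",94),("dish",85),("stirrer",54),("jar_a",122),("lid",15),("bottle",158)):
        rs=regions_of(n,l)
        for r in rs[:3]:
            P=cloud(c,r["pixels"]); q,_=maskrect(c,r["pixels"],z)
            print(n,l,round(r["conf"],2),r["rect"],"cloud med",np.median(P,0) if len(P) else None,"rect c",np.array(q[0]),"size",np.array(q[1]),"ang",round(q[2],2))
            if l=="plate": print(cv2.boxPoints(q), "z", np.percentile(P[:,2],[5,50,95]))
E
```

```text
top plate 0.8 [278.3, 171.2, 78.4, 47.0] cloud med [570.71  22.29  75.22] rect c [571.89  21.59] size [161.01  90.93] ang 88.46
[[524.28 -57.67]
 [615.18 -60.11]
 [619.5  100.84]
 [528.6  103.28]] z [72.33 75.22 77.86]
top shelf 0.6 [220.4, 141.6, 215.9, 94.3] cloud med [600.19 -22.29  69.37] rect c [584.45  -2.92] size [182.5 444.2] ang 4.87
top cap 0.59 [232.2, 205.0, 27.0, 29.0] cloud med [516.99 172.98  91.91] rect c [516.74 172.03] size [55.51 56.66] ang 2.16
top cap 0.42 [403.1, 282.8, 47.5, 39.3] cloud med [ 353.03 -198.74  113.29] rect c [ 353.08 -202.68] size [73.83 93.89] ang 0.72
top dish 0.83 [403.7, 191.4, 31.2, 30.9] cloud med [ 549.65 -187.76   84.2 ] rect c [ 550.3  -187.56] size [58.96 57.34] ang 89.79
top stirrer 0.88 [104.6, 152.7, 69.9, 95.6] cloud med [535.22 380.44  53.69] rect c [551.56 397.86] size [196.36 149.41] ang 0.88
top jar_a 0.76 [401.8, 284.0, 44.3, 39.1] cloud med [ 352.78 -198.31  113.25] rect c [ 352.8  -193.24] size [73.5  86.92] ang 0.02
top jar_a 0.56 [188.5, 274.9, 47.5, 39.2] cloud med [362.26 224.66 113.41] rect c [363.11 221.37] size [70.68 
[... 1245 characters left out ...]
407.22] size [ 86.12 120.99] ang 30.77
scene stirrer 0.9 [351.5, 131.9, 84.3, 61.2] cloud med [557.98 361.72  52.9 ] rect c [557.58 378.87] size [199.24 177.04] ang 1.33
scene jar_a 0.91 [279.3, 147.1, 29.1, 53.9] cloud med [371.53 210.54  83.2 ] rect c [389.64 175.28] size [ 72.1  177.59] ang 25.19
scene jar_a 0.85 [171.7, 275.7, 42.7, 63.4] cloud med [ 369.52 -229.93   91.63] rect c [ 383.74 -245.83] size [ 72.82 141.02] ang 41.58
scene lid 0.96 [243.2, 252.4, 30.8, 27.4] cloud med [397.95 -31.62  14.8 ] rect c [397.33 -31.08] size [60.83 67.47] ang 27.64
scene bottle 0.72 [254.5, 410.9, 50.0, 67.0] cloud med [ 657.53 -424.07  123.72] rect c [ 661.58 -431.21] size [ 78.76 108.75] ang 25.55
```

```bash
python3 - <<'E'
from h import *
c=camera("top"); im=c["image"][130:250,200:450,::-1]
cv2.imwrite("pics/crop1.png",cv2.resize(im,None,fx=3.2,fy=3.2,interpolation=cv2.INTER_CUBIC))
# depth slices of surroundings: shelf top points
m=np.zeros((480,640),bool); m[130:250,200:450]=1
P=cloud(c,m)
th=np.deg2rad(4.87); ex=np.array([np.cos(th),np.sin(th)]); ey=np.array([-ex[1],ex[0]])
S=np.c_[P[:,:2]@ex,P[:,:2]@ey,P[:,2]]
s=S[(S[:,2]>62)&(S[:,2]<100)]
print(np.percentile(s,[0.5,1,2,98,99,99.5],axis=0))
r=region("top","plate")
flat=s[(s[:,2]<74)]
print(np.median(flat[:,2]))
up=s[(s[:,2]>82)&(s[:,0]>620)]; print("up",len(up),np.percentile(up,[2,50,98],axis=0))
c2=camera("scene"); cv2.imwrite("pics/crop2.png",cv2.resize(c2["image"][180:380,240:420,::-1],None,fx=3,fy=3,interpolation=cv2.INTER_CUBIC))
E
```

```text
[[ 494.27 -270.     64.87]
 [ 494.89 -267.78   65.46]
 [ 496.54 -262.46   66.05]
 [ 664.15  157.47   91.6 ]
 [ 665.72  162.39   93.05]
 [ 666.66  164.48   93.95]]
69.37268773674153
up 548 [[ 661.92 -264.     82.19]
 [ 664.59  -48.31   85.02]
 [ 667.91  158.92   88.53]]
```

View pics/crop1.png

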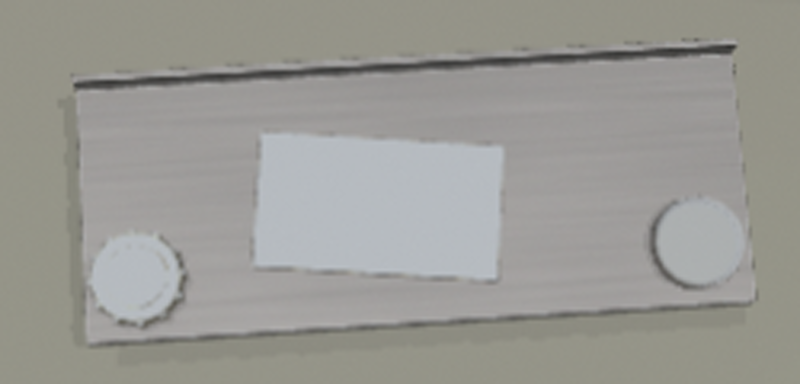

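View pics/crop2.png

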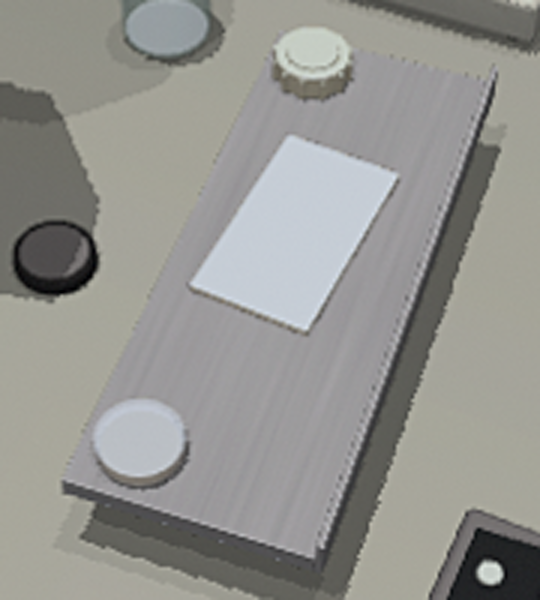

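The crops show the shelf's front corners at crop1 (88,343) and (755,300). The foot of the upstand runs from (76,87) to (734,50), and the plate is clear of it.

```bash
python3 - <<'E'
from h import *
c=camera("top")
def f(pts,z): 
    p=np.array(pts,float); p=(p+.5)/3.2-.5+[200,130]; return onplane(c,p,z)
F=f([(88,343),(755,301)],70); B=f([(76,89),(735,52)],70); T=f([(76,79),(735,45)],86); P=f([(262,133),(504,147),(498,281),(255,268)],76)
print(F,B,T,P,sep="\n")
for A in(F,B,T):
    d=A[0]-A[1]; print("yaw deg",np.degrees(np.arctan2(-d[0],d[1])),"len",np.linalg.norm(d[:2]))
c2=camera("scene")
def g(pts,z): 
    p=np.array(pts,float); p=(p+.5)/3-.5+[240,180]; return onplane(c2,p,z)
F2=g([(63,486)],70);print(F2); print(g([(288,136),(399,177),(305,332),(190,288)],76)); print("upstand top",g([(496,68),(322,545)],86))
E
```

```text
[[ 477.15  206.6    70.  ]
 [ 515.1  -228.48   70.  ]]
[[ 645.88  222.43   70.  ]
 [ 684.52 -217.18   70.  ]]
[[ 647.82  219.5    86.  ]
 [ 683.9  -212.83   86.  ]]
[[617.55  98.28  76.  ]
 [612.53 -60.8   76.  ]
 [523.16 -57.74  76.  ]
 [527.8   99.99  76.  ]]
yaw deg 4.985270708848436 len 436.7342232069058
yaw deg 5.024056128826321 len 441.3083813435476
yaw deg 4.770704343311311 len 433.8309907571886
[[ 519.65 -234.47   70.  ]]
[[530.2   99.22  76.  ]
 [619.87  95.13  76.  ]
 [612.87 -62.41  76.  ]
 [526.02 -60.59  76.  ]]
upstand top [[ 649.6   221.39   86.  ]
 [ 688.51 -213.79   86.  ]]
```

```bash
cat >> h.py <<'E'
TH=np.deg2rad(4.95); EX=np.array([np.cos(TH),np.sin(TH)]); EY=np.array([-EX[1],EX[0]]); O=np.array([580.7,-4.2])
def sf(p): p=np.asarray(p)[...,:2]-O; return np.stack([p@EX,p@EY],-1)
def st():
    o=get_obs(); R=cv2.Rodrigues(np.array(o["eef_rot"]))[0]
    print("t",round(o["clock"],2),"shelf xy",sf(o["tool_pos"]),"z",round(o["tool_pos"][2],2),"yaw",round(np.degrees(np.arctan2(R[1,0],R[0,0])),2),"zax",R[:,2],"F",o["force"],"w",round(o["width"],1))
E
python3 -m pendant '[{"az":9.65,"fingers":0.05},{"az":9.65,"fingers":0.05},{"x":0.031,"y":-0.05,"fingers":0.05},{"x":0.031,"y":-0.05,"fingers":0.05},{"x":0.031,"y":-0.05,"fingers":0.05},{"x":0.031,"y":-0.05,"fingers":0.05},{"x":0.031,"y":-0.05,"fingers":0.05},{"x":0.031,"y":-0.05,"fingers":0.05},{"x":0.031,"y":-0.05,"fingers":0.05},{"fingers":0.05}]'; python3 -c "
from h import *;st()"
```

```text
t 1.25 shelf xy [-387.82 -488.29] z 231.26 yaw 24.28 zax [-0.  0. -1.] F [-0.52  0.33 -0.59] w 85.4invalid input at $[0]: expected keys ax, ay, az, x, y, z, fingers
```

```bash
python3 -m pendant '[{"ax":0,"ay":0,"az":9.65,"x":0,"y":0,"z":0,"fingers":0.05},{"ax":0,"ay":0,"az":9.65,"x":0,"y":0,"z":0,"fingers":0.05},{"ax":0,"ay":0,"az":0,"x":0.031,"y":-0.05,"z":0,"fingers":0.05},{"ax":0,"ay":0,"az":0,"x":0.031,"y":-0.05,"z":0,"fingers":0.05},{"ax":0,"ay":0,"az":0,"x":0.031,"y":-0.05,"z":0,"fingers":0.05},{"ax":0,"ay":0,"az":0,"x":0.031,"y":-0.05,"z":0,"fingers":0.05},{"ax":0,"ay":0,"az":0,"x":0.031,"y":-0.05,"z":0,"fingers":0.05},{"ax":0,"ay":0,"az":0,"x":0.031,"y":-0.05,"z":0,"fingers":0.05},{"ax":0,"ay":0,"az":0,"x":0.031,"y":-0.05,"z":0,"fingers":0.05},{"ax":0,"ay":0,"az":0,"x":0,"y":0,"z":0,"fingers":0.05}]'; python3 -c "
from h import *;st()"
```

```text
clock: 2.5
tool_pos: [423.4, -153.1, 231.5]
eef_rot: [-3.138, -0.147, -0.001]
force: [-0.2, -0.2, 0.3]
width: 50.0
t 2.5 shelf xy [-169.53 -134.78] z 231.48 yaw 5.36 zax [ 0.  0. -1.] F [-0.16 -0.19  0.32] w 50.0
```

```bash
python3 -m pendant '[{"ax":0,"ay":0,"az":0.4,"x":0.0305,"y":-0.0533,"z":0,"fingers":0.05},{"ax":0,"ay":0,"az":0,"x":0.0305,"y":-0.0533,"z":0,"fingers":0.05},{"ax":0,"ay":0,"az":0,"x":0.0305,"y":-0.0533,"z":0,"fingers":0.05},{"ax":0,"ay":0,"az":0,"x":0,"y":0,"z":0.05,"fingers":0.05},{"ax":0,"ay":0,"az":0,"x":0,"y":0,"z":0.05,"fingers":0.05},{"ax":0,"ay":0,"az":0,"x":0,"y":0,"z":0.035,"fingers":0.05},{"ax":0,"ay":0,"az":0,"x":0,"y":0,"z":0.015,"fingers":0.05},{"ax":0,"ay":0,"az":0,"x":0,"y":0,"z":0,"fingers":0.05}]'; python3 -c "
from h import *;st()
c=camera('scene'); cv2.imwrite('pics/s2.png',cv2.resize(c['image'][130:380,200:450,::-1],None,fx=2.4,fy=2.4,interpolation=cv2.INTER_CUBIC))"
```

```text
clock: 3.5
tool_pos: [500.0, 9.6, 80.9]
eef_rot: [-3.139, -0.124, 0.002]
force: [0.0, 0.5, 0.4]
width: 50.1
t 3.5 shelf xy [-79.18  20.68] z 80.91 yaw 4.53 zax [-0.  0. -1.] F [0.01 0.5  0.4 ] w 50.1
```

View pics/s2.png

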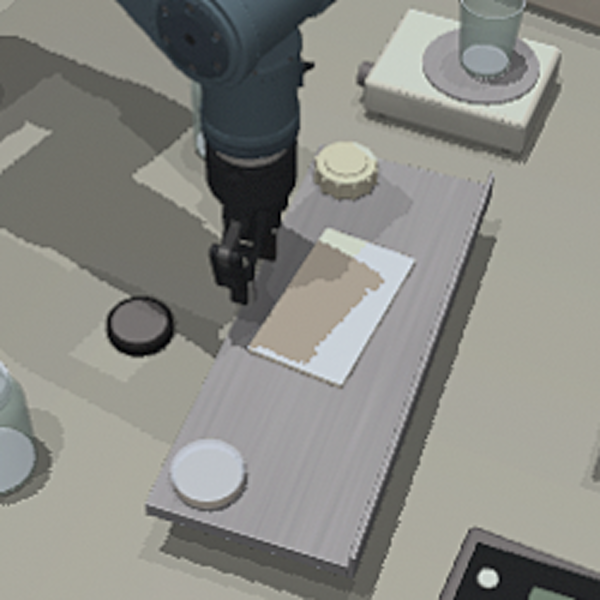

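The open fingers at (240,280) stand just in front of the plate's front edge, above the shelf's front margin. I'll lower them until they touch the shelf.

```bash
for i in 1; do python3 -m pendant '[{"ax":0,"ay":0,"az":-0.4,"x":0,"y":-0.004,"z":0.003,"fingers":0.05},{"ax":0,"ay":0,"az":0,"x":0,"y":0,"z":0.003,"fingers":0.05},{"ax":0,"ay":0,"az":0,"x":0,"y":0,"z":0.001,"fingers":0.05},{"ax":0,"ay":0,"az":0,"x":0,"y":0,"z":0,"fingers":0.05}]'; done
python3 -m pendant '[{"ax":0,"ay":0,"az":0,"x":0,"y":0,"z":0.0015,"fingers":0.05},{"ax":0,"ay":0,"az":0,"x":0,"y":0,"z":0,"fingers":0.05}]'
python3 -m pendant '[{"ax":0,"ay":0,"az":0,"x":0,"y":0,"z":0.0015,"fingers":0.05},{"ax":0,"ay":0,"az":0,"x":0,"y":0,"z":0,"fingers":0.05}]'
```

```text
clock: 4.05
tool_pos: [500.1, 14.3, 74.4]
eef_rot: [3.139, 0.137, 0.0]
force: [-0.1, -0.6, -0.3]
width: 49.9
clock: 4.3
tool_pos: [499.9, 14.3, 72.7]
eef_rot: [-3.139, -0.137, 0.0]
force: [-0.8, -0.7, -0.4]
width: 49.9
clock: 4.55
tool_pos: [499.9, 14.3, 71.1]
eef_rot: [-3.139, -0.136, 0.0]
force: [-0.9, 0.2, -0.2]
width: 50.0
```

```bash

python3 -m pendant '[{"ax":0,"ay":0,"az":0,"x":0,"y":0,"z":0.0015,"fingers":0.05},{"ax":0,"ay":0,"az":0,"x":0,"y":0,"z":0,"fingers":0.05}]'
python3 -m pendant '[{"ax":0,"ay":0,"az":0,"x":0,"y":0,"z":0.001,"fingers":0.05},{"ax":0,"ay":0,"az":0,"x":0,"y":0,"z":0,"fingers":0.05}]'
python3 -m pendant '[{"ax":0,"ay":0,"az":0,"x":0,"y":0,"z":0.001,"fingers":0.05},{"ax":0,"ay":0,"az":0,"x":0,"y":0,"z":0,"fingers":0.05}]'
```

```text
clock: 4.8
tool_pos: [499.9, 14.3, 69.6]
eef_rot: [-3.139, -0.136, 0.0]
force: [-0.1, -0.9, 0.6]
width: 49.8
clock: 5.05
tool_pos: [499.9, 14.3, 68.7]
eef_rot: [-3.139, -0.137, 0.0]
force: [0.2, -0.7, 0.3]
width: 50.0
clock: 5.3
tool_pos: [499.9, 14.2, 67.7]
eef_rot: [-3.139, -0.136, 0.0]
force: [1.1, -0.9, -0.2]
width: 50.2
```

```bash

for i in 1; do python3 -m pendant '[{"ax":0,"ay":0,"az":0,"x":0,"y":0,"z":0.001,"fingers":0.05},{"ax":0,"ay":0,"az":0,"x":0,"y":0,"z":0,"fingers":0.05}]'; done | grep -E "tool|force"
python3 -m pendant '[{"ax":0,"ay":0,"az":0,"x":0,"y":0,"z":0.001,"fingers":0.05},{"ax":0,"ay":0,"az":0,"x":0,"y":0,"z":0,"fingers":0.05}]' | grep -E "tool|force"
python3 -c "
from h import *
c=camera('scene'); cv2.imwrite('pics/s3.png',cv2.resize(c['image'][200:300,260:400,::-1],None,fx=5,fy=5,interpolation=cv2.INTER_CUBIC))"
```

```text
tool_pos: [500.1, 14.2, 67.0]
force: [-0.3, 0.7, 1.7]
tool_pos: [500.1, 14.2, 66.9]
force: [-5.0, 0.6, 12.6]
```

View pics/s3.png

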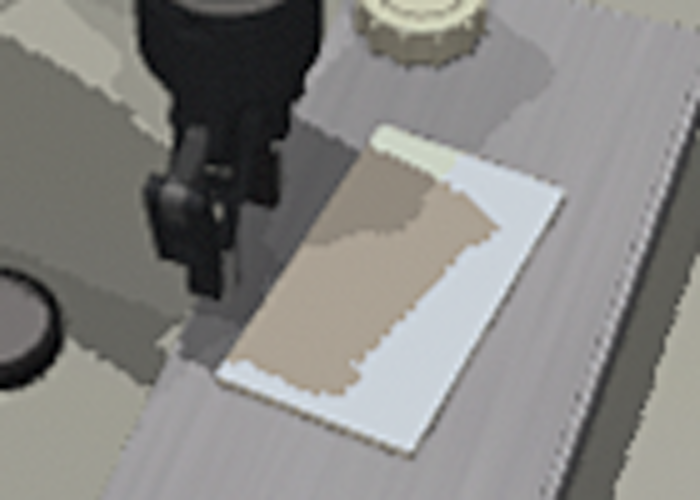

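The tips touch the shelf at TCP z = 67.0. I'll raise 3 mm and push toward the upstand.

```bash

python3 -m pendant '[{"ax":0,"ay":0,"az":0,"x":0,"y":0,"z":-0.0032,"fingers":0.05},{"ax":0,"ay":0,"az":0,"x":0,"y":0,"z":0,"fingers":0.05},{"ax":0,"ay":0,"az":0,"x":0.005,"y":0,"z":0,"fingers":0.05},{"ax":0,"ay":0,"az":0,"x":0.005,"y":0,"z":0,"fingers":0.05},{"ax":0,"ay":0,"az":0,"x":0.005,"y":0,"z":0,"fingers":0.05},{"ax":0,"ay":0,"az":0,"x":0.005,"y":0,"z":0,"fingers":0.05},{"ax":0,"ay":0,"az":0,"x":0.005,"y":0,"z":0,"fingers":0.05},{"ax":0,"ay":0,"az":0,"x":0.005,"y":0,"z":0,"fingers":0.05},{"ax":0,"ay":0,"az":0,"x":0.005,"y":0,"z":0,"fingers":0.05},{"ax":0,"ay":0,"az":0,"x":0,"y":0,"z":0,"fingers":0.05}]'
python3 -c "
from h import *
st()
c=camera('scene'); cv2.imwrite('pics/s4.png',cv2.resize(c['image'][200:300,260:400,::-1],None,fx=5,fy=5,interpolation=cv2.INTER_CUBIC))"
```

```text
clock: 7.1
tool_pos: [535.4, 17.3, 69.1]
eef_rot: [3.139, 0.137, 0.001]
force: [0.4, -1.3, 0.6]
width: 50.1
t 7.1 shelf xy [-43.29  25.33] z 69.06 yaw 4.99 zax [ 0. -0. -1.] F [ 0.45 -1.27  0.63] w 50.1
```

View pics/s4.png

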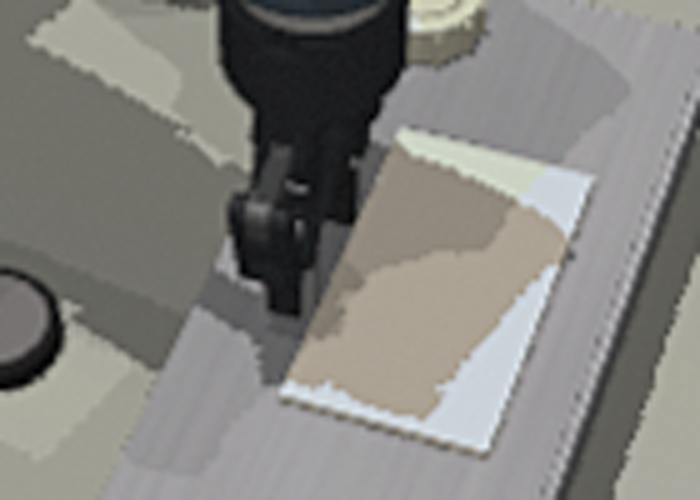

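The plate has moved and is now nearly parallel to the upstand. I'll keep pushing until it seats.

```bash

python3 -m pendant '[{"ax":0,"ay":0,"az":0,"x":0.005,"y":0,"z":0,"fingers":0.05},{"ax":0,"ay":0,"az":0,"x":0.005,"y":0,"z":0,"fingers":0.05},{"ax":0,"ay":0,"az":0,"x":0.005,"y":0,"z":0,"fingers":0.05},{"ax":0,"ay":0,"az":0,"x":0.005,"y":0,"z":0,"fingers":0.05},{"ax":0,"ay":0,"az":0,"x":0.002,"y":0,"z":0,"fingers":0.05},{"ax":0,"ay":0,"az":0,"x":0,"y":0,"z":0,"fingers":0.05}]'
python3 -c "
from h import *
st()
c=camera('scene'); r=region('scene','plate'); q,W=maskrect(c,r['pixels'],76); print(sf(cv2.boxPoints(q)))
cv2.imwrite('pics/s5.png',cv2.resize(c['image'][200:300,260:400,::-1],None,fx=5,fy=5,interpolation=cv2.INTER_CUBIC))"
```

```text
clock: 7.9
tool_pos: [557.1, 19.2, 69.1]
eef_rot: [3.139, 0.137, 0.001]
force: [-0.4, 0.0, -0.1]
width: 50.1
t 7.9 shelf xy [-21.52  25.34] z 69.06 yaw 4.98 zax [ 0. -0. -1.] F [-0.41  0.04 -0.06] w 50.1
[[-13.55 112.05]
 [-13.64 -54.69]
 [ 79.72 -54.73]
 [ 79.81 112.  ]]
```

View pics/s5.png

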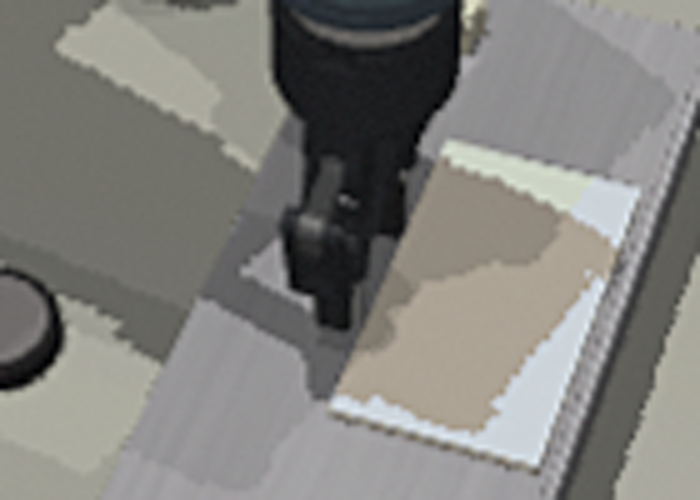

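The plate is square and a few millimetres from the upstand. I'll go on in small steps until the force shows contact.

```bash

python3 -m pendant '[{"ax":0,"ay":0,"az":0,"x":0.002,"y":0,"z":0,"fingers":0.05},{"ax":0,"ay":0,"az":0,"x":0.002,"y":0,"z":0,"fingers":0.05},{"ax":0,"ay":0,"az":0,"x":0,"y":0,"z":0,"fingers":0.05}]'|grep -E "tool|force"
python3 -m pendant '[{"ax":0,"ay":0,"az":0,"x":0.001,"y":0,"z":0,"fingers":0.05},{"ax":0,"ay":0,"az":0,"x":0,"y":0,"z":0,"fingers":0.05}]'|grep -E "tool|force"
python3 -m pendant '[{"ax":0,"ay":0,"az":0,"x":0.001,"y":0,"z":0,"fingers":0.05},{"ax":0,"ay":0,"az":0,"x":0,"y":0,"z":0,"fingers":0.05}]'|grep -E "tool|force"
```

```text
tool_pos: [561.0, 19.6, 69.0]
force: [-0.2, -0.3, 0.7]
tool_pos: [561.8, 19.6, 69.0]
force: [-1.2, -0.0, 0.5]
tool_pos: [562.8, 19.7, 69.0]
force: [0.1, -0.1, 0.9]
```

```bash

python3 -m pendant '[{"ax":0,"ay":0,"az":0,"x":0.001,"y":0,"z":0,"fingers":0.05},{"ax":0,"ay":0,"az":0,"x":0,"y":0,"z":0,"fingers":0.05}]'|grep -E "tool|force"
python3 -m pendant '[{"ax":0,"ay":0,"az":0,"x":0.001,"y":0,"z":0,"fingers":0.05},{"ax":0,"ay":0,"az":0,"x":0,"y":0,"z":0,"fingers":0.05}]'|grep -E "tool|force"
python3 -c "
from h import *
st()
c=camera('scene')
cv2.imwrite('pics/s6.png',cv2.resize(c['image'][200:300,260:400,::-1],None,fx=5,fy=5,interpolation=cv2.INTER_CUBIC))"
```

```text
tool_pos: [563.9, 19.8, 69.0]
force: [0.0, 0.6, -0.2]
tool_pos: [564.1, 19.8, 68.8]
force: [-4.3, -1.2, 1.8]
t 9.38 shelf xy [-14.48  25.35] z 68.85 yaw 4.99 zax [-0. -0. -1.] F [-4.34 -1.2   1.77] w 50.0
```

View pics/s6.png

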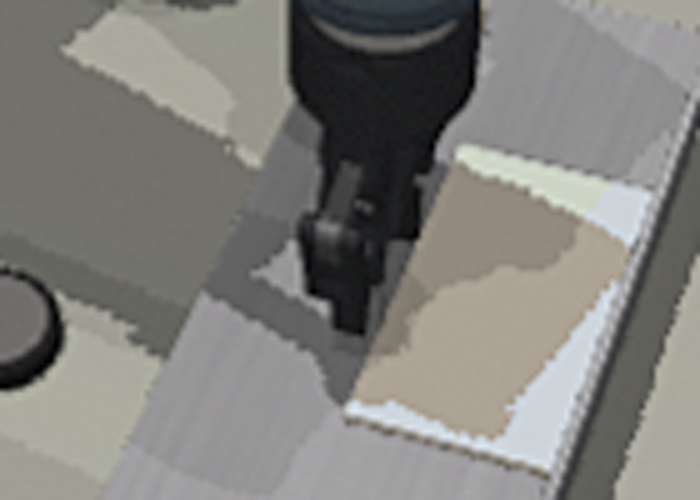

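```bash

python3 -m pendant '[{"ax":0,"ay":0,"az":0,"x":0.001,"y":0,"z":0,"fingers":0.05},{"ax":0,"ay":0,"az":0,"x":0,"y":0,"z":0,"fingers":0.05}]'|grep -E "tool|force"
python3 -c "
from h import *
o=get_obs();print(o['moment']);st()"
python3 -m pendant '[{"ax":0,"ay":0,"az":0,"x":0.001,"y":0,"z":0,"fingers":0.05},{"ax":0,"ay":0,"az":0,"x":0,"y":0,"z":0,"fingers":0.05}]'|grep -E "tool|force"
python3 -c "
from h import *
o=get_obs();print(o['moment']);st()"

```

```text
tool_pos: [564.2, 19.9, 68.7]
force: [-8.0, -2.4, 5.3]
[-0.26  1.38  0.  ]
t 9.68 shelf xy [-14.37  25.4 ] z 68.74 yaw 4.99 zax [-0. -0. -1.] F [-8.04 -2.4   5.3 ] w 50.0
tool_pos: [564.2, 19.9, 68.5]
force: [-12.0, -1.9, 7.6]
[-0.34  1.9   0.07]
t 9.93 shelf xy [-14.35  25.45] z 68.55 yaw 5.01 zax [-0.01 -0.   -1.  ] F [-11.98  -1.94   7.57] w 50.0
```

```bash

python3 -m pendant '[{"ax":0,"ay":0,"az":0,"x":-0.005,"y":0,"z":0,"fingers":0.05},{"ax":0,"ay":0,"az":0,"x":-0.03,"y":0,"z":0,"fingers":0.05},{"ax":0,"ay":0,"az":0,"x":-0.03,"y":0,"z":-0.03,"fingers":0.05},{"ax":0,"ay":0,"az":0,"x":-0.03,"y":0.03,"z":-0.04,"fingers":0.05},{"ax":0,"ay":0,"az":0,"x":-0.03,"y":0.04,"z":-0.04,"fingers":0.05},{"ax":0,"ay":0,"az":0,"x":-0.02,"y":0.05,"z":-0.0,"fingers":0.05},{"ax":0,"ay":0,"az":0,"x":0,"y":0.04,"z":0,"fingers":0.05},{"ax":0,"ay":0,"az":0,"x":0,"y":0,"z":0,"fingers":0.05}]'
python3 -c "
from h import *
print(get_obs()['q']);st()
for n in('top','scene'):
    c=camera(n);r=region(n,'plate'); q,W=maskrect(c,r['pixels'],76); print(n,sf(cv2.boxPoints(q)))
    im=c['image'][130:250,200:450,::-1] if n=='top' else c['image'][180:380,240:440,::-1]
    cv2.imwrite(f'pics/{n}7.png',cv2.resize(im,None,fx=3,fy=3,interpolation=cv2.INTER_CUBIC))"
```

```text
clock: 10.92
tool_pos: [437.6, -153.7, 178.8]
eef_rot: [3.137, 0.13, 0.005]
force: [1.1, -0.4, 0.2]
width: 50.1
[-0.59 -0.02  1.93  0.    1.22  0.89]
t 10.93 shelf xy [-155.44 -136.6 ] z 178.85 yaw 4.75 zax [ 0. -0. -1.] F [ 1.1  -0.41  0.19] w 50.1
top [[ -7.28 111.18]
 [ -8.91 -48.56]
 [ 83.92 -49.51]
 [ 85.55 110.23]]
scene [[ -8.15 109.05]
 [ -4.03 -54.21]
 [ 86.11 -51.94]
 [ 82.   111.32]]
```

View pics/top7.png

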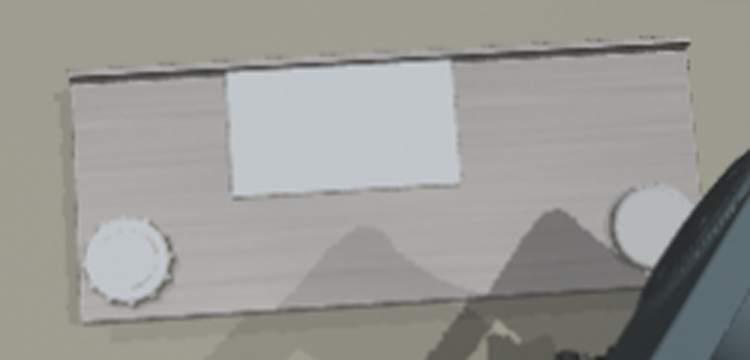

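View pics/scene7.png

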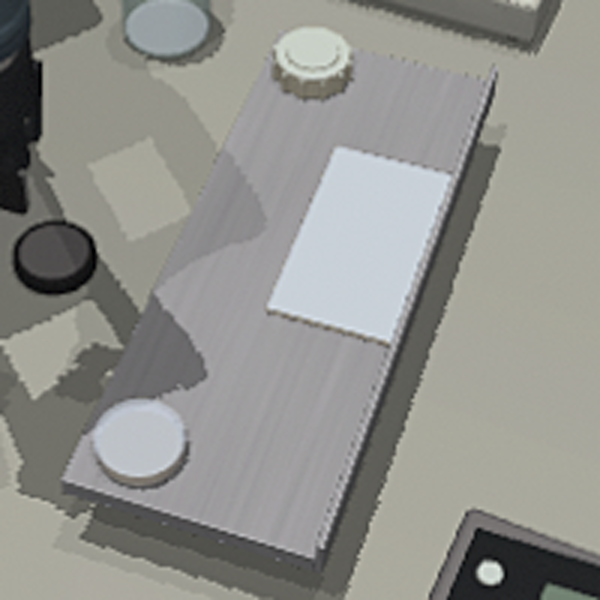

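The plate now lies flush and square along the upstand. In top7 its left edge is at x = 228 and its right edge at x = 455. Next I'll turn 90° and go to its right end.

```bash

python3 -m pendant '[{"ax":0,"ay":0,"az":0,"x":0.048,"y":-0.015,"z":0,"fingers":0.05},{"ax":0,"ay":0,"az":0,"x":0.048,"y":-0.015,"z":0,"fingers":0.05},{"ax":0,"ay":0,"az":0,"x":0.048,"y":-0.015,"z":0,"fingers":0.05},{"ax":0,"ay":0,"az":0,"x":0.048,"y":-0.015,"z":0,"fingers":0.05},{"ax":0,"ay":0,"az":-10,"x":0,"y":0,"z":0,"fingers":0.05},{"ax":0,"ay":0,"az":-10,"x":0,"y":0,"z":0,"fingers":0.05},{"ax":0,"ay":0,"az":-10,"x":0,"y":0,"z":0,"fingers":0.05},{"ax":0,"ay":0,"az":-10,"x":0,"y":0,"z":0,"fingers":0.05},{"ax":0,"ay":0,"az":-10,"x":0,"y":0,"z":0,"fingers":0.05},{"ax":0,"ay":0,"az":-10,"x":0,"y":0,"z":0,"fingers":0.05}]'
python3 -m pendant '[{"ax":0,"ay":0,"az":-10,"x":0,"y":0,"z":0,"fingers":0.05},{"ax":0,"ay":0,"az":-10,"x":0,"y":0,"z":0,"fingers":0.05},{"ax":0,"ay":0,"az":-10,"x":0,"y":0,"z":0,"fingers":0.05},{"ax":0,"ay":0,"az":0,"x":0,"y":0,"z":0,"fingers":0.05}]'
python3 -c "
from h import *
st()"
```

```text
clock: 12.38
tool_pos: [622.8, -72.7, 177.7]
eef_rot: [-2.643, -1.698, 0.0]
force: [-0.7, 0.8, 0.9]
width: 50.2
clock: 12.88
tool_pos: [622.8, -72.9, 177.8]
eef_rot: [-2.122, -2.316, -0.0]
force: [-0.0, -0.2, -0.1]
width: 50.2
t 12.88 shelf xy [ 36.02 -72.12] z 177.78 yaw 95.0 zax [-0.  0. -1.] F [-0.05 -0.21 -0.07] w 50.2
```

```bash

python3 -m pendant '[{"ax":0,"ay":0,"az":0,"x":-0.004,"y":0,"z":0.04,"fingers":0.05},{"ax":0,"ay":0,"az":0,"x":0,"y":0,"z":0.04,"fingers":0.05},{"ax":0,"ay":0,"az":0,"x":0,"y":0,"z":0.02,"fingers":0.05},{"ax":0,"ay":0,"az":0,"x":0,"y":0,"z":0.006,"fingers":0.05},{"ax":0,"ay":0,"az":0,"x":0,"y":0,"z":0,"fingers":0.05}]'
python3 -c "
from h import *
st()
c=camera('scene')
cv2.imwrite('pics/s8.png',cv2.resize(c['image'][180:380,240:440,::-1],None,fx=3,fy=3,interpolation=cv2.INTER_CUBIC))"
```

```text
clock: 13.5
tool_pos: [623.9, -78.4, 72.8]
eef_rot: [2.123, 2.315, 0.001]
force: [0.5, -0.4, -0.0]
width: 49.6
t 13.5 shelf xy [ 36.63 -77.68] z 72.83 yaw 94.95 zax [ 0. -0. -1.] F [ 0.46 -0.37 -0.05] w 49.6
```

View pics/s8.png

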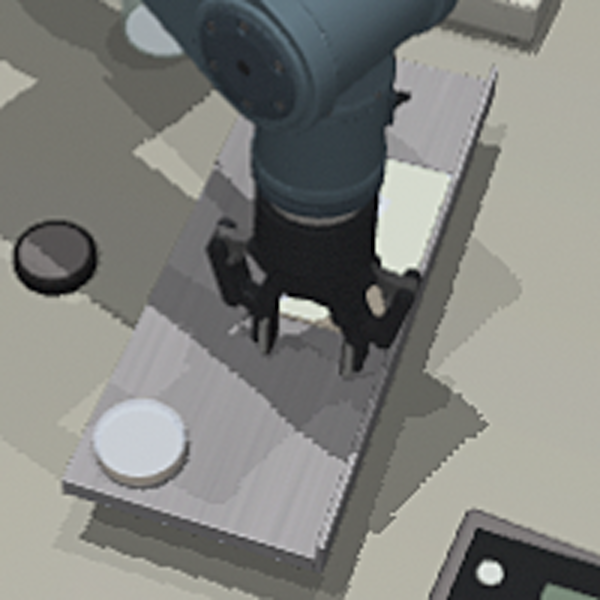

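```bash

python3 -m pendant '[{"ax":0,"ay":0,"az":0,"x":0,"y":0,"z":0.0033,"fingers":0.05},{"ax":0,"ay":0,"az":0,"x":0,"y":0,"z":0,"fingers":0.05},{"ax":0,"ay":0,"az":0,"x":0.006,"y":0,"z":0,"fingers":0.05},{"ax":0,"ay":0,"az":0,"x":0.006,"y":0,"z":0,"fingers":0.05},{"ax":0,"ay":0,"az":0,"x":0.006,"y":0,"z":0,"fingers":0.05},{"ax":0,"ay":0,"az":0,"x":0.006,"y":0,"z":0,"fingers":0.05},{"ax":0,"ay":0,"az":0,"x":0.006,"y":0,"z":0,"fingers":0.05},{"ax":0,"ay":0,"az":0,"x":0.006,"y":0,"z":0,"fingers":0.05},{"ax":0,"ay":0,"az":0,"x":0.006,"y":0,"z":0,"fingers":0.05},{"ax":0,"ay":0,"az":0,"x":0.006,"y":0,"z":0,"fingers":0.05}]'
python3 -c "
from h import *
st()
c=camera('scene')
cv2.imwrite('pics/s9.png',cv2.resize(c['image'][180:380,240:440,::-1],None,fx=3,fy=3,interpolation=cv2.INTER_CUBIC))"
```

```text
clock: 14.8
tool_pos: [619.0, -30.3, 68.8]
eef_rot: [2.123, 2.316, -0.0]
force: [-0.1, -1.5, -0.3]
width: 49.8
t 14.8 shelf xy [ 35.92 -29.26] z 68.76 yaw 94.98 zax [-0. -0. -1.] F [-0.14 -1.5  -0.29] w 49.8
```

View pics/s9.png

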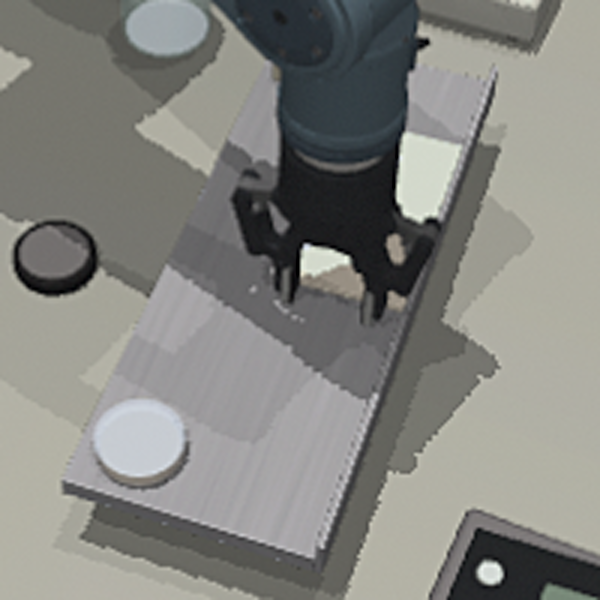

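The plate is sliding along the upstand, with the two tips at (285,300) and (370,320) against its end. I'll carry on.

```bash

python3 -m pendant '[{"ax":0,"ay":0,"az":0,"x":0.006,"y":0,"z":0,"fingers":0.05},{"ax":0,"ay":0,"az":0,"x":0.006,"y":0,"z":0,"fingers":0.05},{"ax":0,"ay":0,"az":0,"x":0.006,"y":0,"z":0,"fingers":0.05},{"ax":0,"ay":0,"az":0,"x":0.006,"y":0,"z":0,"fingers":0.05},{"ax":0,"ay":0,"az":0,"x":0.006,"y":0,"z":0,"fingers":0.05},{"ax":0,"ay":0,"az":0,"x":0.006,"y":0,"z":0,"fingers":0.05},{"ax":0,"ay":0,"az":0,"x":0.006,"y":0,"z":0,"fingers":0.05},{"ax":0,"ay":0,"az":0,"x":0.006,"y":0,"z":0,"fingers":0.05},{"ax":0,"ay":0,"az":0,"x":0.006,"y":0,"z":0,"fingers":0.05},{"ax":0,"ay":0,"az":0,"x":0.006,"y":0,"z":0,"fingers":0.05}]'
python3 -m pendant '[{"ax":0,"ay":0,"az":0,"x":0.006,"y":0,"z":0,"fingers":0.05},{"ax":0,"ay":0,"az":0,"x":0.006,"y":0,"z":0,"fingers":0.05},{"ax":0,"ay":0,"az":0,"x":0.006,"y":0,"z":0,"fingers":0.05},{"ax":0,"ay":0,"az":0,"x":0.006,"y":0,"z":0,"fingers":0.05},{"ax":0,"ay":0,"az":0,"x":0.006,"y":0,"z":0,"fingers":0.05},{"ax":0,"ay":0,"az":0,"x":0.006,"y":0,"z":0,"fingers":0.05},{"ax":0,"ay":0,"az":0,"x":0.004,"y":0,"z":0,"fingers":0.05},{"ax":0,"ay":0,"az":0,"x":0,"y":0,"z":0,"fingers":0.05}]'
python3 -c "
from h import *
st()
for n in('top','scene'):
    c=camera(n)
    im=c['image'][130:250,140:390,::-1] if n=='top' else c['image'][130:330,260:460,::-1]
    cv2.imwrite(f'pics/{n}10.png',cv2.resize(im,None,fx=3,fy=3,interpolation=cv2.INTER_CUBIC))"
```

```text
clock: 16.1
tool_pos: [613.8, 29.5, 68.7]
eef_rot: [-2.123, -2.316, 0.0]
force: [-1.1, -1.0, -0.4]
width: 50.0
clock: 17.1
tool_pos: [610.5, 69.5, 68.8]
eef_rot: [2.122, 2.316, 0.001]
force: [0.6, 0.6, -0.3]
width: 50.3
t 17.1 shelf xy [36.03 70.91] z 68.8 yaw 95.0 zax [ 0.  0. -1.] F [ 0.61  0.63 -0.3 ] w 50.3
```

View pics/top10.png

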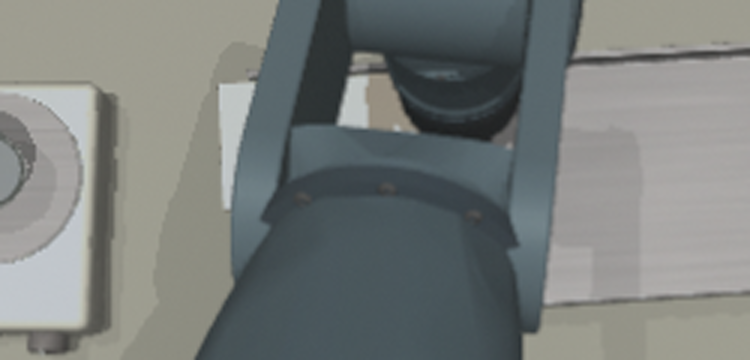

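View pics/scene10.png

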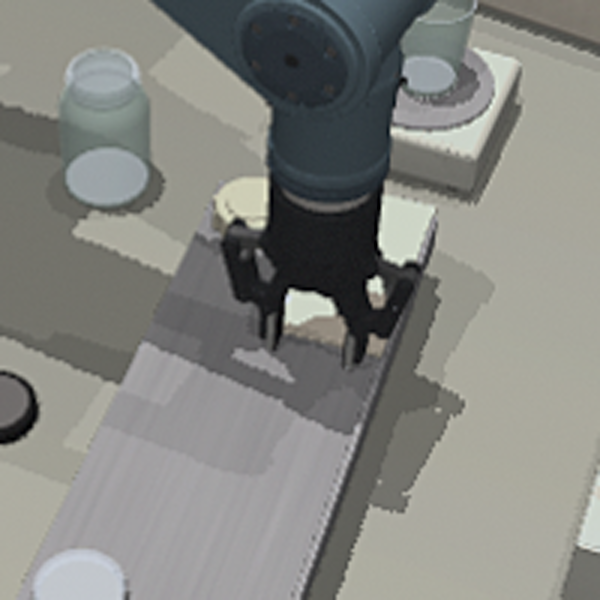

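```bash
python3 -c "
from h import *
c=camera('top')
p=(np.array([(219,85),(223,209)],float)+.5)/3-.5+[140,130]
print(sf(onplane(c,p,76)))"
```

```text
[[ 82.84 241.63]
 [ -5.72 241.91]]
```

```bash

python3 -m pendant '[{"ax":0,"ay":0,"az":0,"x":0.005,"y":0,"z":0,"fingers":0.05},{"ax":0,"ay":0,"az":0,"x":0.005,"y":0,"z":0,"fingers":0.05},{"ax":0,"ay":0,"az":0,"x":0.004,"y":0,"z":0,"fingers":0.05},{"ax":0,"ay":0,"az":0,"x":0.003,"y":0,"z":0,"fingers":0.05},{"ax":0,"ay":0,"az":0,"x":0,"y":0,"z":0,"fingers":0.05},{"ax":0,"ay":0,"az":0,"x":-0.006,"y":0,"z":0,"fingers":0.05},{"ax":0,"ay":0,"az":0,"x":-0.025,"y":0,"z":0,"fingers":0.05},{"ax":0,"ay":0,"az":0,"x":-0.03,"y":0,"z":-0.03,"fingers":0.05},{"ax":0,"ay":0,"az":0,"x":-0.04,"y":0,"z":-0.04,"fingers":0.05},{"ax":0,"ay":0,"az":0,"x":-0.04,"y":0,"z":-0.04,"fingers":0.05}]'
python3 -m pendant '[{"ax":0,"ay":0,"az":0,"x":-0.05,"y":-0.03,"z":0,"fingers":0.05},{"ax":0,"ay":0,"az":0,"x":-0.05,"y":-0.03,"z":0,"fingers":0.05},{"ax":0,"ay":0,"az":0,"x":-0.05,"y":-0.03,"z":0,"fingers":0.05},{"ax":0,"ay":0,"az":0,"x":-0.05,"y":-0.03,"z":0,"fingers":0.05},{"ax":0,"ay":0,"az":0,"x":0,"y":0,"z":0,"fingers":0.05}]'
python3 -c "
from h import *
st()
for n in('top','scene'):
    c=camera(n)
    for l,z in(('plate',76),('cap',94),('dish',85)):
        r=region(n,l)
        if r: q,W=maskrect(c,r['pixels'],z); print(n,l,sf(cv2.boxPoints(q)) if l=='plate' else q)
    im=c['image'][130:250,140:390,::-1] if n=='top' else c['image'][130:330,260:460,::-1]
    cv2.imwrite(f'pics/{n}11.png',cv2.resize(im,None,fx=3,fy=3,interpolation=cv2.INTER_CUBIC))"
```

```text
clock: 18.5
tool_pos: [620.9, -56.0, 179.7]
eef_rot: [-2.122, -2.316, 0.0]
force: [1.1, -0.4, -0.3]
width: 50.0
clock: 19.12
tool_pos: [517.0, -268.3, 178.9]
eef_rot: [2.129, 2.309, -0.001]
force: [-0.5, 0.5, -0.0]
width: 49.8
t 19.12 shelf xy [ -86.22 -257.63] z 178.86 yaw 94.63 zax [-0. -0. -1.] F [-0.47  0.47 -0.05] w 49.8
top plate [[ -7.59 259.62]
 [ -9.92  96.71]
 [ 83.39  95.37]
 [ 85.72 258.28]]
top cap ((517.7886352539062, 171.1017303466797), (57.43132019042969, 58.827388763427734), 1.3430360555648804)
top dish ((548.6826171875, -185.93634033203125), (57.18756866455078, 57.65241241455078), 45.440101623535156)
scene plate [[ -4.06 262.68]
 [ -7.29  96.69]
 [ 81.61  94.96]
 [ 84.83 260.95]]
scene cap ((522.2523803710938, 161.75071716308594), (57.10390090942383, 74.88433837890625), 23.747140884399414)
scene dish ((553.189697265625, -192.63755798339844), (57.718963623046875, 63.76010513305664), 25.694421768188477)
```

View pics/top11.png

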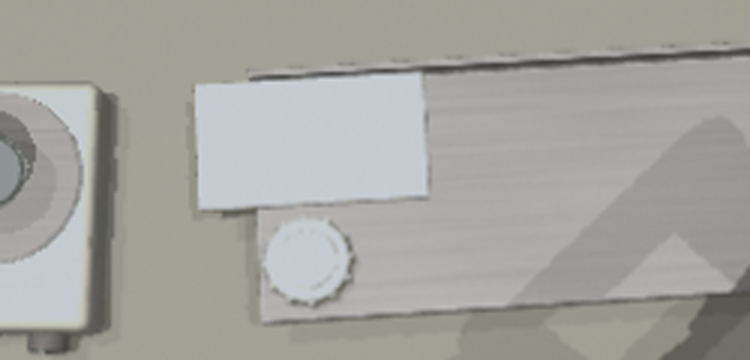

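View pics/scene11.png

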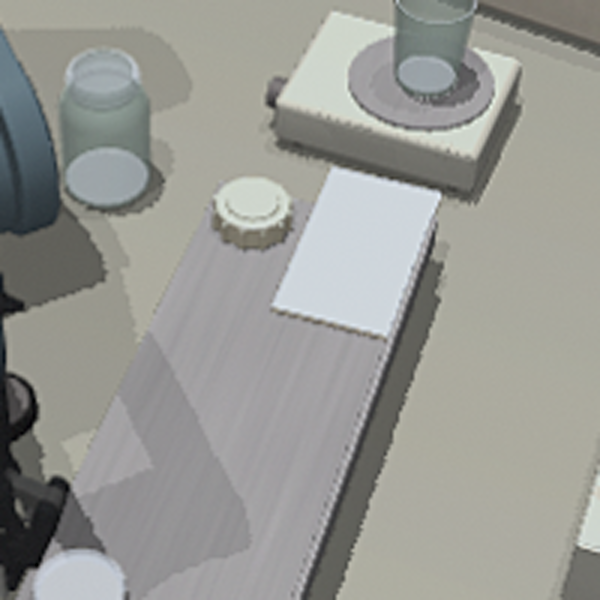

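The plate overhangs the left end by about 40 mm: its edge is at x = 196 and the shelf end at x ≈ 255 in top11. The cap hasn't moved. I'll measure squareness and the gap more finely with edge fits.

```bash
cat > fit.py <<'E'
from h import *
def edge(c,a,b,z,pol,half=7):
    # subpixel edge along line from world a to b (shelf coords) at height z; returns fitted line in shelf coords
    g=cv2.GaussianBlur(cv2.cvtColor(c["image"],cv2.COLOR_RGB2GRAY),(0,0),0.7).astype(np.float32)
    a=np.array(a,float);b=np.array(b,float); n=np.array([-(b-a)[1],(b-a)[0]]);n/=np.linalg.norm(n)
    T=np.linspace(0,1,80); D=np.arange(-half,half+.01,.25); 
    G=a+T[:,None,None]*(b-a)+D[None,:,None]*n
    W=O+G[...,:1]*EX+G[...,1:]*EY
    X=np.concatenate([W,np.full(W.shape[:2]+(1,),z)],-1).reshape(-1,3)
    uv=proj(c,X).astype(np.float32).reshape(80,len(D),2)
    v=cv2.remap(g,uv[...,0],uv[...,1],cv2.INTER_CUBIC)
    d=np.gradient(v,axis=1)*pol
    d[d<0]=0; w=d.max(1); k=d.argmax(1)
    ok=w>np.median(w)*.5; pts=np.array([G[i,k[i]] for i in np.nonzero(ok)[0]])
    vx=cv2.fitLine(pts.astype(np.float32),cv2.DIST_HUBER,0,.01,.01).ravel()
    return vx,np.abs(w).mean(),ok.sum()
def ang(vx): return np.degrees(np.arctan2(vx[1],vx[0]))
for n in("top","scene"):
    c=camera(n)
    for nm,a,b,z,p in(("plate front",(-6,110),(-6,250),76,0),("plate left",(5,260),(75,260),76,0),("plate right",(5,97),(75,97),76,0),("plate rear",(84,110),(84,250),76,0),("shelf front",(-85,-100),(-85,100),70,0),("shelf leftend",(-80,220),(-8,220),70,0)):
        for pol in(1,-1):
            v,w,k=edge(c,a,b,z,pol)
            print(n,nm,pol,"pt",v[2:],"ang",round(ang(v),2),"w",round(float(w),1),k)
E
python3 fit.py
```

```text
top plate front 1 pt [ -9.32 179.37] ang -89.07 w 1.8 76
top plate front -1 pt [ -4.72 178.94] ang -89.59 w 3.7 80
top plate left 1 pt [ 39.73 265.27] ang -0.98 w 1.0 77
top plate left -1 pt [ 32.38 258.95] ang -0.33 w 3.9 80
top plate right 1 pt [ 39.38 100.18] ang 0.44 w 2.6 80
top plate right -1 pt [28.57 96.2 ] ang -0.04 w 0.7 60
top plate rear 1 pt [ 83.97 170.25] ang 89.96 w 5.7 65
top plate rear -1 pt [ 88.25 177.34] ang 89.96 w 3.8 63
top shelf front 1 pt [-88.38  12.41] ang -89.89 w 1.8 72
top shelf front -1 pt [-84.03 -21.77] ang -89.95 w 3.8 80
top shelf leftend 1 pt [-38.35 226.93] ang -0.19 w 0.6 65
top shelf leftend -1 pt [-48.56 220.05] ang -0.13 w 2.7 80
scene plate front 1 pt [ -9.99 175.97] ang -89.98 w 0.4 75
scene plate front -1 pt [ -5.22 180.28] ang -89.96 w 3.4 80
scene plate left 1 pt [ 50.63 266.92] ang -0.32 w 0.5 51
scene plate left -1 pt [ 40.11 259.09] ang -0.26 w 5.8 80
scene plate right 1 pt [39.78 98.25] ang -0.08 w 4.5 80
scene plate right -1 pt [40.08 92.15] ang -0.23 w 2.0 80
scene plate rear 1 pt [ 86.62 179.3 ] ang -87.78 w 5.9 80
scene plate rear -1 pt [ 83.42 184.3 ] ang 83.88 w 1.3 67
scene shelf front 1 pt [-86.76   2.58] ang -89.94 w 0.6 74
scene shelf front -1 pt [-84.75  -2.92] ang 89.99 w 0.7 53
scene shelf leftend 1 pt [-41.89 222.33] ang -1.69 w 0.3 69
scene shelf leftend -1 pt [-49.79 225.11] ang -4.39 w 0.7 48
```

```bash
python3 -c "
from h import *
for n in('top','scene'):
    c=camera(n)
    for l in('jar','lid','bottle','beaker','cap','dish'):
        for r in regions_of(n,l+('_a' if l=='jar' else ''))[:2]: print(n,l,round(r['conf'],2),r['rect'])
st(); print(finish_job())"
```

```text
top jar 0.68 [401.5, 284.8, 32.7, 31.4]
top jar 0.58 [188.7, 274.0, 49.2, 40.0]
top lid 0.58 [324.2, 267.2, 27.8, 26.5]
top bottle 0.67 [485.4, 147.9, 26.0, 20.3]
top bottle 0.61 [205.6, 153.7, 75.0, 47.7]
top beaker 0.85 [104.6, 162.5, 44.6, 36.4]
top beaker 0.42 [202.4, 154.8, 78.9, 46.5]
top cap 0.7 [230.0, 204.0, 27.7, 27.0]
top dish 0.88 [401.7, 193.0, 31.9, 29.0]
scene jar 0.85 [172.1, 276.9, 44.7, 59.4]
scene jar 0.66 [279.2, 144.8, 32.3, 52.6]
scene lid 0.68 [260.1, 254.6, 15.8, 23.4]
scene lid 0.59 [348.5, 187.0, 60.2, 59.0]
scene bottle 0.77 [252.1, 411.0, 51.4, 65.5]
scene beaker 0.56 [389.9, 124.2, 31.5, 38.6]
scene cap 0.63 [330.0, 189.7, 26.2, 22.0]
scene dish 0.75 [272.6, 311.8, 27.3, 31.9]
t 20.32 shelf xy [ -83.98 -253.73] z 178.72 yaw 94.98 zax [-0.  0. -1.] F [-0.54 -0.38 -0.86] w 50.3
the job is handed in; nothing more can be done
None
```

The plate is pushed back square against the upstand, then slid along it so that about 39 mm sticks out past the stirrer end. The job was handed in at 20.3 s with the arm clear of everything. I only pushed, with two fingertips about 2 mm above the shelf. The highest force I read was about 14 N, when I pressed the plate against the upstand to seat it.

**Last checks:**
- **Overhang:** in the top camera the plate's free end is at 259 mm and the shelf end at 220 mm, both from the shelf's middle. The scene camera also puts the free end at 259 mm, but its fit of the shelf end was too weak to use.
- **Squareness:** the two cameras disagree slightly. The scene camera shows the front edge parallel to the shelf, while the top camera shows it about 0.4° off. Both put it where a plate within 1 mm of the upstand should be. I took the difference as measurement error and did not push again.
- **Other objects:** the cap, dish, jars, lid, bottle and beaker show at their starting positions. The arm hid part of the bottle and one jar in the top view, and part of the lid in the scene view; each of these shows in its place in the other view.

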